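# Find the sound cover by the rocking of a straightedge

### The arm

A 6-joint arm with a two-finger parallel gripper is mounted at the origin on the work surface. World frame = base frame: x ahead of the robot, y to its left, z up, the work surface at z = 0. Lengths are in m, angles in rad, forces in N, time in s.
With the tool pointing down it reaches from about 0.425 to 0.95 m from the base axis. Payload 3.5 kg.
Tool frame: the origin (TCP) lies at the very end of the fingers, on their centre line; the grasp point (between the pads) lies 19 mm behind it; z points along the fingers, y is the line along which they close (so a half turn about z gives the same grasp; the last joint's range is limited). The gripper opens to 85 mm and grips with 20 to 120 N. Pads are 22 mm wide; open, the fingers measure 114 mm over their backs; the gripper's body (76 mm by 85 mm) begins 54 mm behind the grasp point. The pads swing forward as they close: fully open they stand 13 mm farther back than shut.
Start: joints at [1.122, 0.286, 1.577, -0, 1.279, -0.15], TCP at [0.199, 0.645, 0.231] pointing down, gripper open.
Joint ranges: [-2.77, 2.77], [-0.9, 2.22], [0.21, 2.48], [-1.53, 4.67], [0.24, 2.81], [-2.84, 2.84]. Speed limits (rad/s): [2.79, 2.79, 3.14, 3.14, 3.14, 3.14].

### API

Orientations are given as a unit quaternion [x, y, z, w].
In Python, from plant import ctrl gives the robot as it stands.
- The arm moves only by the tool carry_out, never from a script. Its argument "deltas" is one flat list of numbers, 6 for each row, row after row: the shift along the tool's x, y, z in m, then the turn, a rotation vector about the tool's x, y, z in rad. A call has 1 to 5 rows; each row is the pose to reach, as a shift and turn from the pose commanded when the call began, along the tool's axes at that moment; what a row does not reach only later rows make up. A row lasts 1/8 s, in which the tool goes at most 62.5 mm and 10.7 degrees, less where a joint would pass 70% of its speed; a pose out of reach is approached as far as the arm can. A call with a gripper value outside its range is refused whole. "grip" is the opening in per cent of the stroke, from 0 (shut) to 100 (fully open), set as the call begins (left out, the last holds). The fingers move at their own pace and stop on an object; "grip_force" is the grip in N (left out, the last holds). Time passes only in rows, so rows that repeat a pose let the fingers close. It gives the time, the measured TCP pose, the force, the opening and the grip force at its end, in the units of the state.
- ctrl.get_state(): the state, without advancing time (a new reading comes with each control period).
- ctrl.read_camera(name): name is "scene" or "top" or "wrist"; returns (picture, depth): 400x640x3 uint8, red, green, blue; 400x640 float32, m along the optical axis (not along the pixel's ray), 0 where there is no reading.
- ctrl.camera_model(name): a dict with "intrinsics" (3x3 intrinsics, pixels), "extrinsics" (4x4, takes a point from world to camera coordinates); the wrist camera has in their place "hand_eye" (4x4, takes a point from camera to tool coordinates, whose origin is the TCP and whose axes are the flange's). Camera axes: x right, y down, z forward; pixel columns grow to the right and rows downward; lengths in m; the calibration is good to about 2 mm. The wrist camera is an equidistant fisheye: a pixel r from the principal point sees the ray r / f radians off the axis. A picture is of the moment at which its call begins: read the wrist's pose just before it. camera_model takes no time and is no camera call.
- ctrl.sign_off(): hands the job in; it is judged then, once.
Trained networks look in the newest picture that a camera, given by its name, has taken for a name from the list of things; names that differ only in an ending like _2 or _b are one class to them, and where a whole thing is asked for, a point or a joint stands for the part that bears it (a point fixed in the world has none). Each returns a list of dicts, best first, with "score" (0 to 1); they miss things now and then, are a little off and sometimes report something else, mostly with a low value. They report only what shows in the picture. A call takes as long as a camera call. They do not tell look-alikes from the thing itself.
- ctrl.find_in(camera, query): "uv" ([column, row] in pixels, amid what is visible of it).
The state is a dict: "time": time; "qpos": joint angles; "dq": joint speeds; "joint_efforts": joint torques, N m; "eef_pos": TCP position; "tcp_rot": TCP orientation; "contact_force": force on the tool from outside, world axes, zero at the start; "wrist_torque": the same for the moment, N m; "opening": opening from 0.0 (shut) to 1.0 (fully open); "finger_force": force on a finger pad.
Only numpy, scipy, OpenCV 4.12 (cv2) and the standard library are available. Lean on these libraries where they do the work, as an engineer would, in place of code of your own. Each camera call takes 0.05 s, during which the arm holds its last target. There are 200 camera calls.

### The job

One of the two round covers has a swollen middle: find the sound one by laying the straightedge across its middle, letting go, and pressing lightly (about 5 N, half a second) with the closed fingertips on the red end and then on the blue end, to see whether it rocks. If it rocks, carry it to the other cover and test that one likewise, red end first. Leave the straightedge lying released across the middle of the cover on which it does not rock; set it down gently, never press an end as hard as 20 N, and leave the oil can, jar and tin where they are.

Things in the scene. Friction and masses are not known exactly. Their poses are not given: they have to be found in the camera images.
- straightedge: Loose rigid bar 180 mm long (x) x 24 wide (y) x 20 high, 0.28-0.46 kg, with a black grip block 60 x 24 x 30 mm (x, y, z) on top of its middle, 50 mm high in all; take it by this block from above, across the 24 mm. Origin: middle of the flat underside; z up. Last 30 mm at +x red, at -x blue. It starts flat on the bench between the covers, red end away from the robot.
- red_end (a point): Where to press the red end: middle of its top face, 20 mm above the underside, 75 mm along +x from the bar's middle. Bar and covers are rigid: force rises steeply, press slowly. On the sound cover the bar lies 40 mm above the bench and stays put when an end is pressed.
- blue_end (a point): Where to press the blue end: middle of its top face, 20 mm above the underside, 75 mm along -x from the bar's middle. On the swollen cover the bar lies level but 2.5 mm higher; a press of under 3 N tips the pressed end 2 mm down (about 0.04 rad) before it meets the cover's edge and is firm, the other end rising to 6 mm above it; let go, it tips back level.
- cover_left: Fixed round aluminium cover, on the robot's left (+y), bolted to a dark round base 190 mm across and 14 mm high. Its face is 170 mm across and 40 mm above the bench. Origin: centre, at bench level. On one of the two covers (not known which) the middle 44 mm of the face stands 2.5 mm proud of the rest; on the other the face is flat.
- cover_right: The same kind of cover on the robot's right (-y); origin at its centre, at bench level.
- oil_can: Steel oil can, 76 mm in diameter, 150 mm high with its thin spout, beyond the straightedge. Origin: centre of its underside. Leave it alone.
- jar: Glass jar with punches, 76 mm in diameter, 170 mm high, at the near left. Origin: centre of its underside. Leave it alone.
- tin: Open brass tin of tool bits, 90 x 130 x 60 mm, at the near right. Origin: centre of its underside. Leave it alone.
Mind the look-alikes: they are no part of the job. What is shaped like the cover_right but green or yellow is not meant.

How it is judged:
On the way, in this order (a step that is already met when the one before it is completed fails the run):
1. the red end is pressed with the fingers at 3 N or more for 0.2 s while the straightedge lies flush across the middle of the sound cover and does not rock (contact force between the fingers and straightedge above 3 N and horizontal distance between the grasp point and red_end below 0.025 m and (horizontal distance between straightedge and cover_left below 0.018 m or horizontal distance between straightedge and cover_right below 0.018 m) and height (world z) of straightedge between 0.038 and 0.0413 m and angle between straightedge's own z axis and vertical below 0.014 rad), for 0.2 s.
2. then the blue end likewise (contact force between the fingers and straightedge above 3 N and horizontal distance between the grasp point and blue_end below 0.025 m and (horizontal distance between straightedge and cover_left below 0.018 m or horizontal distance between straightedge and cover_right below 0.018 m) and height (world z) of straightedge between 0.038 and 0.0413 m and angle between straightedge's own z axis and vertical below 0.014 rad), for 0.2 s.
At the end, for the whole second after the job is handed in: The straightedge lies still and released on the sound cover: its middle within 18 mm of the cover's centre, its underside 38 to 41.3 mm above the bench, level within 0.014 rad (on the swollen cover it would lie 2.5 mm higher or tilted) ((horizontal distance between straightedge and cover_left below 0.018 m or horizontal distance between straightedge and cover_right below 0.018 m) and height (world z) of straightedge between 0.038 and 0.0413 m and angle between straightedge's own z axis and vertical below 0.014 rad and linear speed of straightedge below 0.01 m/s and contact force between the fingers and straightedge below 0.05 N); the robot touches nothing.
It fails at once if an end of the straightedge is pressed with 20 N or more ((contact force between the fingers and straightedge above 20 N and horizontal distance between the grasp point and red_end below 0.03 m) or (contact force between the fingers and straightedge above 20 N and horizontal distance between the grasp point and blue_end below 0.03 m)).
It fails at once if the straightedge is set down or pushed on a cover with 30 N or more (contact force between straightedge and cover_left above 30 N or contact force between straightedge and cover_right above 30 N).
It fails at once if the oil can, jar or tin is moved by more than 15 mm or tipped over (distance of any of oil_can, jar, tin from where it was at the start of the episode above 0.015 m or angle between any of oil_can, jar, tin's own z axis and vertical above 0.3 rad).
It also fails if it takes over 72 s, if anything falls off the work surface, if the arm or the gripper's body presses on something with over 40 N, if the wrist force passes 120 N, or if a joint passes its speed limit or range.

## Working session

There is one attempt and no reset: what is moved stays moved. The work goes in short steps, Python scripts to look and compute and a tool call to move; the robot and the scene stay as the last step left them, time stands still between calls to the robot, and variables do not carry over. Pictures are saved under pics/ and viewed, at most 10 in all, crops included, and the job is handed in when it is done.

Besides the shell and the picture viewer there is one more tool, called as name(argument=value, ...) on one line, values as JSON. carry_out: Moves the arm, as the interface text tells. Its arguments: {"type":"object","properties":{"deltas":{"type":"array"},"grip":{"type":"number"},"grip_force":{"type":"number"}},"required":["deltas"]}

```bash
mkdir -p pics; cat > h.py <<'E'
import numpy as np, cv2
from plant import ctrl
from scipy.spatial.transform import Rotation as R
def world(cam,depth,uv,win=2):
    m=ctrl.camera_model(cam);K=np.array(m["intrinsics"]);E=np.linalg.inv(np.array(m["extrinsics"]))
    u,v=int(round(uv[0])),int(round(uv[1]));p=depth[max(0,v-win):v+win+1,max(0,u-win):u+win+1];p=p[p>0]
    if not len(p): return None
    d=np.median(p);return (E@np.array([(uv[0]-K[0,2])/K[0,0]*d,(uv[1]-K[1,2])/K[1,1]*d,d,1]))[:3]
def cloud(cam,depth):
    m=ctrl.camera_model(cam);K=np.array(m["intrinsics"]);E=np.linalg.inv(np.array(m["extrinsics"]))
    v,u=np.mgrid[:400,:640];P=np.stack([(u-K[0,2])/K[0,0]*depth,(v-K[1,2])/K[1,1]*depth,depth,np.ones_like(depth)],-1)
    return (P@E.T)[...,:3]
E
python3 - <<'E'
from h import *
s=ctrl.get_state();print(s["time"],s["eef_pos"],s["tcp_rot"],s["opening"],s["contact_force"])
ims=[]
for c in("top","scene"):
    im,d=ctrl.read_camera(c);np.savez(f"{c}.npz",im=im,d=d)
    cv2.imwrite(f"pics/{c}0.png",im[...,::-1])
    for q in("straightedge","red_end","blue_end","cover_left","cover_right","oil_can","jar","tin"):
        for r in ctrl.find_in(c,q)[:4]: print(c,q,np.round(r["uv"]),round(r["score"],2),np.round(world(c,d,r["uv"]),3))
E
```

```text
0.0 [0.19837965 0.64450144 0.22992147] [ 1.48820328e-01  9.88863546e-01 -1.12986126e-03 -3.46337190e-04] 0.9960129713365761 [ 0.3119056   0.12105199 -0.08229084]
top straightedge [313. 204.] 0.86 [0.538 0.018 0.048]
top straightedge [448. 248.] 0.53 [ 0.388 -0.439  0.05 ]
top red_end [315. 203.] 0.55 [0.54  0.012 0.05 ]
top blue_end [315. 206.] 0.58 [0.53  0.011 0.049]
top cover_left [268. 216.] 0.89 [0.499 0.175 0.041]
top cover_left [313. 142.] 0.17 [0.763 0.02  0.043]
top cover_right [444. 198.] 0.91 [ 0.562 -0.438  0.039]
top cover_right [371. 212.] 0.87 [ 0.512 -0.184  0.04 ]
top cover_right [393. 140.] 0.62 [ 0.773 -0.267  0.039]
top oil_can [313. 143.] 0.88 [0.762 0.021 0.042]
top jar [196. 256.] 0.58 [0.355 0.393 0.122]
top tin [446. 249.] 0.59 [ 0.384 -0.434  0.048]
scene straightedge [321. 199.] 0.78 [0.577 0.013 0.043]
scene red_end [320. 200.] 0.59 [0.576 0.008 0.037]
scene blue_end [320. 199.] 0.64 [0.575 0.01  0.042]
scene cover_left [384. 195.] 0.92 [0.567 0.203 0.041]
scene cover_right [216. 267.] 0.97 [ 0.824 -0.266  0.041]
scene cover_right [170. 211.] 0.86 [ 0.597 -0.434  0.042]
scene cover_right [258. 199.] 0.78 [ 0.559 -0.18   0.039]
scene oil_can [328. 255.] 0.65 [0.799 0.015 0.039]
scene jar [433. 152.] 0.61 [0.391 0.4   0.075]
scene tin [183. 173.] 0.87 [ 0.427 -0.428  0.057]
```

View pics/top0.png

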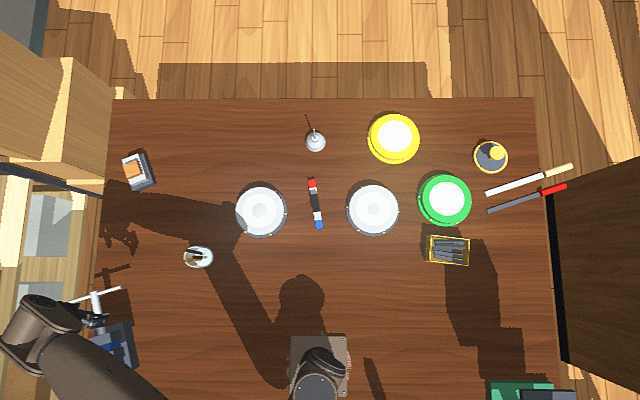

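The top view shows cover-shaped candidates at (262,211) left, (372,209), (444,198) with a green rim and (393,138) with a yellow rim. The right cover is (372,209): it has a dark base, while the other two are the coloured look-alikes. The straightedge is at (315,203) with its red end up, away from the robot.

```bash
python3 - <<'E'
from h import *
z=np.load("top.npz");im,d=z["im"],z["d"];P=cloud("top",d)
cv2.imwrite("pics/crop.png",cv2.resize(im[110:260,220:480],None,fx=3,fy=3,interpolation=cv2.INTER_CUBIC)[...,::-1])
for c in("top","scene"):
    z=np.load(c+".npz");im,d=z["im"],z["d"];P=cloud(c,d)
    for n,x,y in(("L",.52,.2),("R",.52,-.19)):
        m=(np.hypot(P[...,0]-x,P[...,1]-y)<.13)&(P[...,2]>.034)&(P[...,2]<.05)&(d>0)
        q=P[m];cc,r=cv2.minEnclosingCircle(q[:,:2].astype(np.float32).reshape(-1,1,2))
        rr=np.hypot(*(q[:,:2]-cc).T)
        print(c,n,len(q),np.round(cc,4),round(r,4),"zmid",q[rr<.02,2].mean(),"zrim",q[(rr>.03)&(rr<.08),2].mean(),q[:,:2].mean(0))
    m=(np.abs(P[...,0]-.54)<.15)&(np.abs(P[...,1]-.012)<.06)&(P[...,2]>.012)&(d>0)&(P[...,2]<.07)
    q=P[m];print(c,len(q),cv2.minAreaRect(q[:,:2].astype(np.float32)))
    hi=q[q[:,2]>.04];print("block",len(hi),cv2.minAreaRect(hi[:,:2].astype(np.float32)),np.median(hi[:,2]))
    hsv=cv2.cvtColor(im,cv2.COLOR_RGB2HSV)
    for n,lo,h2 in(("red",0,6),("blue",105,125)):
        k=m&(hsv[...,0]>=lo)&(hsv[...,0]<=h2)&(hsv[...,1]>150)&(hsv[...,2]>90);print(n,k.sum(),P[k].mean(0) if k.any() else 0)
s=ctrl.get_state();print(R.from_quat(s["tcp_rot"]).as_matrix().round(3))
E
```

```text
top L 1781 [0.5175 0.2073] 0.0853 zmid 0.04253336757241353 zrim 0.0397644033261273 [0.5164896  0.20718038]
top R 1792 [ 0.5249 -0.1909] 0.0852 zmid 0.03966518236008392 zrim 0.0397021385227527 [ 0.52387236 -0.19128941]
top 341 ((0.5453957915306091, 0.011706877499818802), (0.18030300736427307, 0.02382238768041134), 9.916431427001953)
block 119 ((0.54544597864151, 0.011805953457951546), (0.05916609615087509, 0.023604905232787132), 9.721890449523926) 0.048973434219011125
red 53 [0.61964016 0.02460655 0.0187858 ]
blue 50 [ 0.47172809 -0.00063391  0.02040938]
scene L 1445 [0.5186 0.2082] 0.0878 zmid 0.04216719643235501 zrim 0.03978377036660456 [0.52603075 0.20871411]
scene R 1501 [ 0.5278 -0.1888] 0.0876 zmid 0.04006876701775893 zrim 0.039779401329003206 [ 0.53394566 -0.1889162 ]
scene 359 ((0.5492293834686279, 0.013995403423905373), (0.1815909743309021, 0.024743322283029556), 10.387481689453125)
block 116 ((0.5498327612876892, 0.013932345435023308), (0.061394330114126205, 0.024228140711784363), 11.501545906066895) 0.049056271755769265
red 62 [0.62281075 0.02720872 0.01876982]
blue 29 [ 0.47096486 -0.00155014  0.01964956]
[[-0.956  0.294  0.   ]
 [ 0.294  0.956  0.   ]
 [-0.     0.    -1.   ]]
```

View pics/crop.png

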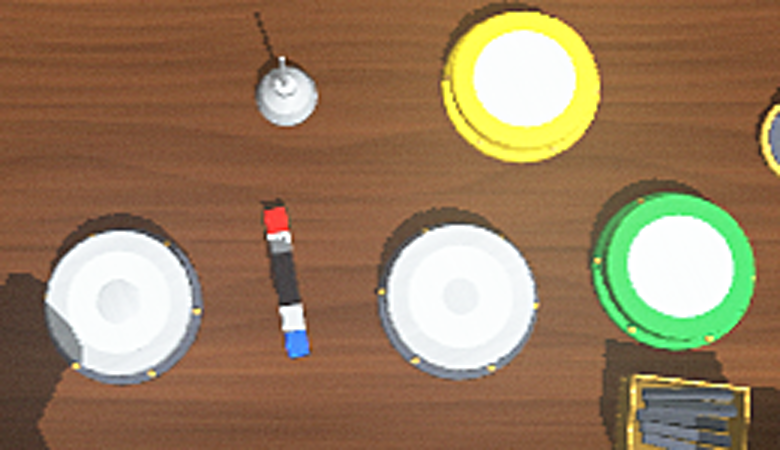

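The crop confirms it: the right cover, at crop pixel (460,297), is white with a dark base and its own bolts, and the green and yellow ones differ. The bar is at about (0.547, 0.012) with yaw about 9.9°. Depth hints that the right cover is flat (39.7 mm in the middle against 42.5 mm on the left), so I'll test the right one first.

carry_out(deltas=[-0.05,-0.02,0,0,0,-0.09,-0.11,-0.04,0,0,0,-0.19,-0.17,-0.065,0,0,0,-0.28,-0.23,-0.085,0,0,0,-0.38,-0.29,-0.11,0,0,0,-0.47], grip=60)

```text
time: 1.52
eef_pos: [0.44, 0.4574, 0.2316]
tcp_rot: [-0.087, 0.996, 0.0, 0.0]
contact_force: [1.2, -0.2, -0.6]
opening: 0.604
finger_force: 0.0
```

```bash
cat >> h.py <<'E'
def st():
    s=ctrl.get_state();M=R.from_quat(s["tcp_rot"]).as_matrix()
    print("t",round(s["time"],2),"p",np.round(s["eef_pos"],4),"xt",M[:,0].round(3),"z",M[:,2].round(4),"F",np.round(s["contact_force"],2),"op",round(s["opening"],3),"ff",np.round(s["finger_force"],2));return s,M
def go(x,y,z,yaw=None):
    s,M=st();print("delta",(M.T@(np.array([x,y,z])-s["eef_pos"])).round(4))
    if yaw is not None:
        a=np.arctan2(-M[0,1],M[1,1]);print("tool-z turn",round(-((np.radians(yaw)-a+np.pi/2)%np.pi-np.pi/2),4))
E
python3 -c "
from h import *
go(.547,.0125,.17,9.9)"
```

```text
t 1.52 p [0.44   0.4574 0.2316] xt [-0.985 -0.173 -0.001] z [ 6.e-04  6.e-04 -1.e+00] F [ 1.19 -0.18 -0.61] op 0.604 ff 0.0
delta [-0.0282 -0.4568  0.0615]
tool-z turn 0.0015
```

carry_out(deltas=[0,-0.05,0,0,0,0,-0.01,-0.11,0,0,0,0,-0.01,-0.17,0.01,0,0,0,-0.02,-0.23,0.02,0,0,0,-0.02,-0.28,0.03,0,0,0])

```text
time: 2.15
eef_pos: [0.5066, 0.1841, 0.2015]
tcp_rot: [-0.085, 0.996, -0.0, 0.001]
contact_force: [0.8, 0.7, 0.4]
opening: 0.597
finger_force: 0.0
```

carry_out(deltas=[0,-0.05,0.01,0,0,0,-0.004,-0.1,0.02,0,0,0,-0.008,-0.15,0.03,0,0,0,-0.008,-0.177,0.03,0,0,0,-0.008,-0.177,0.03,0,0,0])

```text
time: 2.78
eef_pos: [0.5442, 0.0115, 0.1714]
tcp_rot: [-0.084, 0.996, 0.0, 0.0]
contact_force: [0.1, 0.5, 0.4]
opening: 0.599
finger_force: 0.0
```

```bash
python3 - <<'E'
from h import *
go(.547,.0125,.016,9.9)
im,d=ctrl.read_camera("wrist");cv2.imwrite("pics/w1.png",im[...,::-1])
m=ctrl.camera_model("wrist");print({k:np.array(v).round(4).tolist() for k,v in m.items() if k!="name"} )
E
```

```text
t 2.77 p [0.5442 0.0115 0.1714] xt [-0.986 -0.167 -0.   ] z [ 1.e-04  0.e+00 -1.e+00] F [0.12 0.52 0.43] op 0.599 ff 0.0
delta [-0.0029  0.0005  0.1554]
tool-z turn -0.0049
{'intrinsics': [[309.7069, 0.0, 316.9463], [0.0, 309.7069, 196.6019], [0.0, 0.0, 1.0]], 'hand_eye': [[-0.0004, -0.9559, -0.2936, 0.0753], [1.0, -0.0006, 0.0007, -0.0003], [-0.0008, -0.2936, 0.9559, -0.1426], [0.0, 0.0, 0.0, 1.0]]}
```

View pics/w1.png

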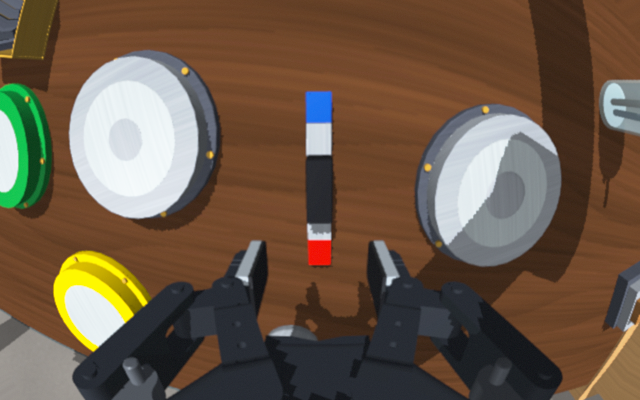

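The bar is vertical at columns 306–332 and centred between the fingers: blue end at (318,107), red end at (319,252), black block over rows 155–223. The dark-based covers sit on both sides. I'll cross-check these positions with the wrist depth.

```bash
cat >> h.py <<'E'
def wcloud():
    s,M=st();im,d=ctrl.read_camera("wrist");m=ctrl.camera_model("wrist");K=np.array(m["intrinsics"]);H=np.array(m["hand_eye"])
    v,u=np.mgrid[:400,:640];a=(u-K[0,2])/K[0,0];b=(v-K[1,2])/K[1,1];r=np.hypot(a,b)+1e-9
    k=np.tan(r)/r;P=np.stack([a*k*d,b*k*d,d,np.ones_like(d)],-1)@H.T
    return im,d,P[...,:3]@M.T+s["eef_pos"]
def bar(im,P,ok,c,zb,rad=.12):
    hsv=cv2.cvtColor(im,cv2.COLOR_RGB2HSV);near=ok&(np.hypot(P[...,0]-c[0],P[...,1]-c[1])<rad);o=[]
    for n,lo,h2 in(("red",0,6),("blue",105,125)):
        k=near&(hsv[...,0]>=lo)&(hsv[...,0]<=h2)&(hsv[...,1]>150)&(hsv[...,2]>90)&(abs(P[...,2]-zb-.02)<.006)
        q=P[k];print(n,k.sum(),q.mean(0).round(4),"med z",np.median(q[:,2]).round(4));o.append(q.mean(0))
    D=o[0]-o[1];print("mid",((o[0]+o[1])/2).round(4),"yaw",np.degrees(np.arctan2(D[1],D[0])).round(2),"len",np.linalg.norm(D).round(4))
    return o
E
python3 - <<'E'
from h import *
im,d,P=wcloud();ok=d>0
bar(im,P,ok,(.547,.0125),0)
m=ok&(abs(P[...,0]-.547)<.05)&(abs(P[...,1]-.012)<.03)&(P[...,2]>.04)&(P[...,2]<.06);print(cv2.minAreaRect(P[m][:,:2].astype(np.float32)),np.median(P[m][:,2]))
for x,y in((.526,-.19),(.518,.207)):
    m=ok&(np.hypot(P[...,0]-x,P[...,1]-y)<.12)&(abs(P[...,2]-.041)<.005);q=P[m];cc,r=cv2.minEnclosingCircle(q[:,:2].astype(np.float32));rr=np.hypot(*(q[:,:2]-cc).T);print(cc,r,q[rr<.02,2].mean(),q[(rr>.03)&(rr<.08),2].mean())
E
```

```text
t 2.83 p [0.544  0.0127 0.1715] xt [-0.986 -0.169 -0.   ] z [ 1.e-04  4.e-04 -1.e+00] F [ 0.35  0.76 -0.33] op 0.599 ff 0.0
red 555 [0.6198 0.0267 0.0201] med z 0.0201
blue 769 [0.4722 0.0005 0.02  ] med z 0.02
mid [0.546  0.0136 0.0201] yaw 10.07 len 0.1499
((0.545663058757782, 0.013236097991466522), (0.05999547615647316, 0.023912131786346436), 9.341167449951172) 0.04999757325609626
(0.5253965854644775, -0.18970553576946259) 0.08589556068181992 0.04030183999663129 0.04001642033630576
(0.5177942514419556, 0.20965567231178284) 0.08591930568218231 0.042772515544521626 0.04034783401298528
```

carry_out(deltas=[-0.002,0,0.04,0,0,0,-0.002,0,0.09,0,0,0,-0.002,0,0.13,0,0,0,-0.002,0,0.155,0,0,0,-0.002,0,0.155,0,0,0])

```text
time: 3.5
eef_pos: [0.5438, 0.0152, 0.0143]
tcp_rot: [-0.086, 0.996, 0.001, -0.002]
contact_force: [0.5, -0.6, 0.8]
opening: 0.603
finger_force: 0.0
```

carry_out(deltas=[0,0,0,0,0,0,0,0,0,0,0,0,0,0,0,0,0,0,0,0,0,0,0,0,0,0,0,0,0,0], grip=0, grip_force=40)

```text
time: 4.12
eef_pos: [0.5474, 0.0136, 0.0183]
tcp_rot: [-0.085, 0.996, -0.0, 0.002]
contact_force: [-1.0, 1.5, 6.3]
opening: 0.269
finger_force: 41.2
```

carry_out(deltas=[0,0,-0.01,0,0,0,0,0,-0.04,0,0,0,0,0,-0.08,0,0,0,0,0,-0.09,0,0,0,0,0,-0.09,0,0,0])

```text
time: 4.75
eef_pos: [0.5454, 0.0135, 0.1059]
tcp_rot: [-0.085, 0.996, -0.0, -0.0]
contact_force: [-0.2, 1.0, -5.9]
opening: 0.279
finger_force: 40.1
```

```bash
python3 - <<'E'
from h import *
go(.5255,-.19,.07,10)
E
```

```text
t 4.75 p [0.5454 0.0135 0.1059] xt [-0.985 -0.17   0.   ] z [-3.e-04 -1.e-04 -1.e+00] F [-0.16  1.01 -5.86] op 0.279 ff 40.07
delta [ 0.0542 -0.1971  0.036 ]
tool-z turn -0.0035
```

carry_out(deltas=[0.01,-0.04,0,0,0,0,0.025,-0.09,0,0,0,0,0.04,-0.15,0,0,0,0,0.053,-0.19,0,0,0,0,0.054,-0.197,0.01,0,0,0])

```text
time: 5.38
eef_pos: [0.5251, -0.1922, 0.0946]
tcp_rot: [-0.084, 0.997, 0.0, -0.001]
contact_force: [0.5, 0.1, -4.0]
opening: 0.275
finger_force: 40.6
```

carry_out(deltas=[0,0,0.01,0,0,0,0,0,0.015,0,0,0,0,0,0.02,0,0,0,0,0,0.02,0,0,0,0,0,0.02,0,0,0])

```text
time: 6.0
eef_pos: [0.5266, -0.1896, 0.0767]
tcp_rot: [-0.086, 0.996, -0.0, 0.0]
contact_force: [-0.5, -0.6, -5.0]
opening: 0.275
finger_force: 40.6
```

```bash
python3 - <<'E'
from h import *
go(.5255,-.19,.058,10)
im,d,P=wcloud();ok=d>0
z0=.056
bar(im,P,ok,(.5255,-.19),z0)
m=ok&(np.hypot(P[...,0]-.526,P[...,1]+.19)<.12)&(abs(P[...,2]-.04)<.005);q=P[m];print(cv2.minEnclosingCircle(q[:,:2].astype(np.float32)),np.median(q[:,2]))
E
```

```text
t 6.0 p [ 0.5266 -0.1896  0.0767] xt [-0.985 -0.171 -0.001] z [ 7.e-04 -4.e-04 -1.e+00] F [-0.52 -0.57 -5.01] op 0.275 ff 40.63
delta [ 0.0012 -0.0002  0.0187]
tool-z turn -0.0026
t 6.0 p [ 0.5266 -0.1896  0.0767] xt [-0.985 -0.171 -0.001] z [ 7.e-04 -4.e-04 -1.e+00] F [-0.52 -0.57 -5.01] op 0.275 ff 40.63
red 0 [nan nan nan] med z nan
blue 3318 [ 0.4511 -0.203   0.0786] med z 0.0786
mid [nan nan nan] yaw nan len nan
((0.5257207751274109, -0.19004221260547638), 0.08533824235200882) 0.04014955142597439h.py:29: RuntimeWarning: Mean of empty slice.
  q=P[k];print(n,k.sum(),q.mean(0).round(4),"med z",np.median(q[:,2]).round(4));o.append(q.mean(0))
  ret = um.true_divide(
  return _methods._mean(a, axis=axis, dtype=dtype,
  ret = ret.dtype.type(ret / rcount)
```

carry_out(deltas=[0,0,0.005,0,0,0,0,0,0.01,0,0,0,0,0,0.014,0,0,0,0,0,0.016,0,0,0,0,0,0.016,0,0,0])

```text
time: 6.68
eef_pos: [0.5261, -0.1898, 0.06]
tcp_rot: [-0.085, 0.996, 0.0, -0.0]
contact_force: [-0.1, -0.1, -4.6]
opening: 0.271
finger_force: 40.7
```

carry_out(deltas=[0,0,0.0005,0,0,0,0,0,0.001,0,0,0,0,0,0.001,0,0,0,0,0,0.001,0,0,0])

```text
time: 7.18
eef_pos: [0.5262, -0.1898, 0.0594]
tcp_rot: [-0.086, 0.996, -0.0, 0.0]
contact_force: [0.4, 0.3, -3.9]
opening: 0.277
finger_force: 40.7
```

carry_out(deltas=[0,0,0.0005,0,0,0,0,0,0.001,0,0,0,0,0,0.001,0,0,0,0,0,0.001,0,0,0])

```text
time: 7.68
eef_pos: [0.5263, -0.1898, 0.0584]
tcp_rot: [-0.086, 0.996, -0.0, 0.0]
contact_force: [-0.3, -0.6, -2.7]
opening: 0.276
finger_force: 40.8
```

```bash
python3 - <<'E'
from h import *
im,d,P=wcloud();st()
k=(d>0)&(np.hypot(P[...,0]-.452,P[...,1]+.203)<.012);print(np.median(P[k],0))
m=(d>0)&(np.hypot(P[...,0]-.526,P[...,1]+.19)<.08)&(abs(P[...,2]-.04)<.005);print(np.median(P[m][:,2]))
E
```

```text
t 7.67 p [ 0.5263 -0.1898  0.0584] xt [-0.985 -0.17  -0.   ] z [ 1.e-04 -1.e-04 -1.e+00] F [-0.33 -0.57 -2.71] op 0.276 ff 40.84
t 7.72 p [ 0.5263 -0.1899  0.0585] xt [-0.985 -0.17  -0.   ] z [ 1.e-04 -1.e-04 -1.e+00] F [-1.3  -0.5  -3.23] op 0.28 ff 40.84
[ 0.45192917 -0.20298562  0.0603196 ]
0.04013729174693367
```

carry_out(deltas=[0,0,0.0003,0,0,0,0,0,0.0003,0,0,0])

```text
time: 7.98
eef_pos: [0.5263, -0.1899, 0.0583]
tcp_rot: [-0.086, 0.996, -0.0, 0.0]
contact_force: [-2.9, -0.0, -1.0]
opening: 0.277
finger_force: 41.1
```

carry_out(deltas=[0,0,0,0,0,0,0,0,0,0,0,0,0,0,0,0,0,0,0,0,0,0,0,0], grip=50)

```text
time: 8.48
eef_pos: [0.5264, -0.1899, 0.0582]
tcp_rot: [-0.086, 0.996, -0.0, 0.0]
contact_force: [-0.4, -0.5, -0.0]
opening: 0.501
finger_force: 0.0
```

carry_out(deltas=[0,0,-0.02,0,0,0,0,0,-0.06,0,0,0,0,0,-0.1,0,0,0,0,0,-0.11,0,0,0,0,0,-0.11,0,0,0])

```text
time: 9.1
eef_pos: [0.5263, -0.1899, 0.1681]
tcp_rot: [-0.086, 0.996, -0.0, 0.0]
contact_force: [0.5, 0.8, -0.2]
opening: 0.5
finger_force: 0.0
```

```bash
python3 - <<'E'
from h import *
im,d,P=wcloud();cv2.imwrite("pics/w2.png",im[...,::-1])
o=bar(im,P,d>0,(.526,-.19),.04)
m=(d>0)&(np.hypot(P[...,0]-.526,P[...,1]+.19)<.12)&(abs(P[...,2]-.04)<.003);q=P[m];print(cv2.minEnclosingCircle(q[:,:2].astype(np.float32)),np.median(q[:,2]))
go(*o[0][:2],.09)
E
```

```text
t 9.1 p [ 0.5263 -0.1899  0.1681] xt [-0.985 -0.17  -0.001] z [ 7.e-04 -4.e-04 -1.e+00] F [ 0.51  0.82 -0.21] op 0.5 ff 0.0
red 680 [ 0.5989 -0.1771  0.06  ] med z 0.06
blue 1047 [ 0.4507 -0.2031  0.06  ] med z 0.06
mid [ 0.5248 -0.1901  0.06  ] yaw 9.95 len 0.1505
((0.5253701210021973, -0.18954995274543762), 0.08539847284555435) 0.040139195704927216
t 9.15 p [ 0.5256 -0.1895  0.1668] xt [-0.985 -0.17   0.001] z [-1.6e-03  9.0e-04 -1.0e+00] F [0.48 0.39 0.01] op 0.498 ff 0.0
delta [-0.0745 -0.0005  0.0767]
```

View pics/w2.png

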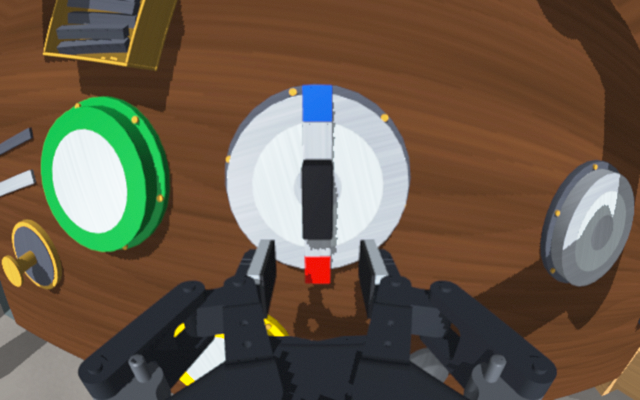

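The bar lies flush across the right cover. The red end is at (318,268) and the blue at (318,103), both tops at 60 mm, so it is level. Next is the red press.

carry_out(deltas=[-0.02,0,0,0,0,0,-0.05,0,0.02,0,0,0,-0.072,0,0.05,0,0,0,-0.074,0,0.08,0,0,0,-0.074,0,0.09,0,0,0], grip=0)

```text
time: 9.78
eef_pos: [0.5964, -0.1757, 0.0729]
tcp_rot: [-0.086, 0.996, 0.002, -0.004]
contact_force: [-0.4, -0.9, -0.0]
opening: 0.004
finger_force: 0.0
```

carry_out(deltas=[0,0,0.002,0,0,0,0,0,0.004,0,0,0,0,0,0.005,0,0,0,0,0,0.005,0,0,0,0,0,0.005,0,0,0])

```text
time: 10.4
eef_pos: [0.5994, -0.1773, 0.0736]
tcp_rot: [-0.085, 0.996, -0.0, 0.0]
contact_force: [0.1, -0.4, -0.6]
opening: -0.0
finger_force: 0.0
```

```bash
python3 - <<'E'
from h import *
go(.599,-.177,.06)
print(np.mean([ (ctrl.read_camera("wrist"),ctrl.get_state()["contact_force"])[1] for _ in range(4)],0), ctrl.get_state()["eef_pos"])
E
```

```text
t 10.4 p [ 0.5994 -0.1773  0.0736] xt [-0.985 -0.17  -0.001] z [ 9.e-04 -4.e-04 -1.e+00] F [ 0.06 -0.41 -0.59] op -0.0 ff 0.0
delta [0.0003 0.0004 0.0136]
[ 0.16953338 -0.02021209 -0.24887645] [ 0.59915696 -0.17722862  0.07314927]
```

carry_out(deltas=[0,0,0.004,0,0,0,0,0,0.008,0,0,0,0,0,0.01,0,0,0,0,0,0.011,0,0,0,0,0,0.011,0,0,0])

```text
time: 11.22
eef_pos: [0.5991, -0.1772, 0.0619]
tcp_rot: [-0.085, 0.996, 0.0, -0.0]
contact_force: [-0.1, 0.1, 1.0]
opening: -0.003
finger_force: 0.0
```

carry_out(deltas=[0,0,0.0004,0,0,0,0,0,0.0007,0,0,0,0,0,0.001,0,0,0,0,0,0.001,0,0,0])

```text
time: 11.72
eef_pos: [0.5991, -0.1772, 0.061]
tcp_rot: [-0.085, 0.996, -0.0, -0.0]
contact_force: [-0.4, 0.1, 0.1]
opening: -0.004
finger_force: 0.0
```

carry_out(deltas=[0,0,0.0003,0,0,0,0,0,0.0005,0,0,0,0,0,0.0005,0,0,0])

```text
time: 12.1
eef_pos: [0.5991, -0.1772, 0.0605]
tcp_rot: [-0.086, 0.996, 0.0, -0.0]
contact_force: [0.0, -0.4, 0.5]
opening: -0.001
finger_force: 0.0
```

carry_out(deltas=[0,0,0.0002,0,0,0,0,0,0.0004,0,0,0,0,0,0.0004,0,0,0])

```text
time: 12.48
eef_pos: [0.5991, -0.1772, 0.0601]
tcp_rot: [-0.085, 0.996, -0.0, -0.0]
contact_force: [-0.6, 0.0, 0.6]
opening: 0.004
finger_force: 0.0
```

carry_out(deltas=[0,0,0.0002,0,0,0,0,0,0.0003,0,0,0,0,0,0.0003,0,0,0])

```text
time: 12.85
eef_pos: [0.5992, -0.1772, 0.0601]
tcp_rot: [-0.086, 0.996, -0.0, -0.0]
contact_force: [-1.2, 0.8, 1.5]
opening: 0.002
finger_force: 1.2
```

carry_out(deltas=[0,0,0.0002,0,0,0,0,0,0.0002,0,0,0])

```text
time: 13.1
eef_pos: [0.5992, -0.1772, 0.0601]
tcp_rot: [-0.086, 0.996, -0.0, -0.0]
contact_force: [-2.4, 0.5, 5.4]
opening: -0.001
finger_force: 2.5
```

carry_out(deltas=[0,0,0.0001,0,0,0,0,0,0.0001,0,0,0,0,0,0.0001,0,0,0,0,0,0.0001,0,0,0,0,0,0.0001,0,0,0])

```text
time: 13.72
eef_pos: [0.5991, -0.1772, 0.0601]
tcp_rot: [-0.086, 0.996, 0.0, -0.0]
contact_force: [-2.1, 0.7, 4.5]
opening: -0.0
finger_force: 2.8
```

```bash
python3 - <<'E'
from h import *
im,d,P=wcloud()
F=[]
for _ in range(3): ctrl.read_camera("wrist");F.append(ctrl.get_state()["contact_force"])
print(np.round(F,2));st()
bc=(.4507,-.2031);k=(d>0)&(np.hypot(P[...,0]-bc[0],P[...,1]-bc[1])<.01);print("blue top",np.median(P[k],0))
k=(d>0)&(np.hypot(P[...,0]-.526,P[...,1]+.19)<.01);print("block top",np.median(P[k],0))
E
```

```text
t 13.72 p [ 0.5991 -0.1772  0.0601] xt [-0.985 -0.17   0.   ] z [-2.e-04  1.e-04 -1.e+00] F [-2.09  0.69  4.53] op -0.0 ff 2.78
[[-2.7   1.29  5.13]
 [-3.    0.82  6.55]
 [-2.05  0.88  4.96]]
t 13.93 p [ 0.5991 -0.1772  0.0601] xt [-0.985 -0.17   0.   ] z [-2.e-04  0.e+00 -1.e+00] F [-2.05  0.88  4.96] op -0.0 ff 2.78
blue top [nan nan nan]
block top [ 0.52596733 -0.19002244  0.09002355]
  return _methods._mean(a, axis=axis, dtype=dtype,
  ret = um.true_divide(
```

About 5 N held on the red end for over 0.5 s: the bar stayed firm at 60.1 mm, with no tipping. Now the blue end.

carry_out(deltas=[0,0,-0.02,0,0,0,0,0,-0.05,0,0,0,0.03,0,-0.065,0,0,0,0.075,0,-0.065,0,0,0,0.12,0,-0.065,0,0,0])

```text
time: 14.55
eef_pos: [0.4805, -0.1981, 0.1258]
tcp_rot: [-0.086, 0.996, -0.001, 0.001]
contact_force: [-0.5, -0.4, -0.2]
opening: -0.001
finger_force: 0.0
```

carry_out(deltas=[0.03,0,0,0,0,0,0.03,0,0.015,0,0,0,0.03,0,0.035,0,0,0,0.03,0,0.05,0,0,0,0.03,0,0.052,0,0,0])

```text
time: 15.18
eef_pos: [0.4511, -0.2021, 0.071]
tcp_rot: [-0.086, 0.996, 0.001, -0.001]
contact_force: [0.2, -0.1, 0.3]
opening: 0.002
finger_force: 0.0
```

```bash
python3 - <<'E'
from h import *
ctrl.read_camera("wrist");ctrl.read_camera("wrist")
im,d,P=wcloud();go(.4516,-.203,.0605)
k=(d>0)&(np.hypot(P[...,0]-.526,P[...,1]+.19)<.01);print("block top",np.median(P[k],0),k.sum())
E
```

```text
t 15.28 p [ 0.4517 -0.2027  0.0723] xt [-0.985 -0.171  0.   ] z [-3.e-04  3.e-04 -1.e+00] F [ 0.21 -0.04  0.61] op 0.006 ff 0.0
t 15.32 p [ 0.4519 -0.2029  0.0728] xt [-0.985 -0.171 -0.   ] z [ 5.e-04 -3.e-04 -1.e+00] F [ 0.23  0.5  -0.42] op 0.004 ff 0.0
delta [ 0.0003 -0.0001  0.0123]
block top [nan nan nan] 0
  return _methods._mean(a, axis=axis, dtype=dtype,
  ret = um.true_divide(
```

carry_out(deltas=[0,0,0.004,0,0,0,0,0,0.008,0,0,0,0,0,0.01,0,0,0,0,0,0.011,0,0,0,0,0,0.011,0,0,0])

```text
time: 15.95
eef_pos: [0.4513, -0.2028, 0.0615]
tcp_rot: [-0.085, 0.996, 0.0, -0.0]
contact_force: [-0.3, 0.7, -0.1]
opening: 0.002
finger_force: 0.0
```

carry_out(deltas=[0,0,0.0003,0,0,0,0,0,0.0005,0,0,0,0,0,0.0005,0,0,0])

```text
time: 16.32
eef_pos: [0.4513, -0.2028, 0.0611]
tcp_rot: [-0.086, 0.996, -0.0, 0.0]
contact_force: [-0.4, 0.2, -0.2]
opening: -0.003
finger_force: 0.0
```

carry_out(deltas=[0,0,0.0003,0,0,0,0,0,0.0006,0,0,0,0,0,0.0008,0,0,0,0,0,0.0008,0,0,0])

```text
time: 16.82
eef_pos: [0.4513, -0.2028, 0.0602]
tcp_rot: [-0.085, 0.996, 0.0, -0.0]
contact_force: [-0.3, -0.5, -0.3]
opening: 0.001
finger_force: 0.0
```

carry_out(deltas=[0,0,0.0002,0,0,0,0,0,0.0003,0,0,0,0,0,0.0003,0,0,0])

```text
time: 17.2
eef_pos: [0.4513, -0.2028, 0.0601]
tcp_rot: [-0.086, 0.996, 0.0, -0.0]
contact_force: [-0.6, 0.8, 1.5]
opening: 0.003
finger_force: 0.8
```

carry_out(deltas=[0,0,0.0002,0,0,0,0,0,0.0003,0,0,0,0,0,0.0003,0,0,0])

```text
time: 17.58
eef_pos: [0.4514, -0.2028, 0.0601]
tcp_rot: [-0.086, 0.996, 0.0, -0.0]
contact_force: [-1.6, 1.2, 6.2]
opening: 0.001
finger_force: 2.6
```

carry_out(deltas=[0,0,0,0,0,0,0,0,0,0,0,0,0,0,0,0,0,0,0,0,0,0,0,0])

```text
time: 18.08
eef_pos: [0.4513, -0.2028, 0.06]
tcp_rot: [-0.086, 0.996, 0.0, -0.0]
contact_force: [-2.8, 0.4, 5.0]
opening: -0.001
finger_force: 2.5
```

```bash
python3 - <<'E'
from h import *
F=[]
for _ in range(4): ctrl.read_camera("wrist");F.append(ctrl.get_state()["contact_force"])
print(np.round(F,2));st()
E
```

```text
[[-2.19  0.82  5.72]
 [-2.22  1.76  4.62]
 [-1.72  1.02  4.8 ]
 [-2.61  1.53  4.93]]
t 18.27 p [ 0.4514 -0.2028  0.0601] xt [-0.985 -0.17   0.   ] z [-2.e-04  0.e+00 -1.e+00] F [-2.61  1.53  4.93] op -0.005 ff 2.54
```

The blue end is also firm at 60.1 mm under about 5 N. Now I'll lift clear and check the final state.

carry_out(deltas=[0,0,-0.02,0,0,0,0,0,-0.06,0,0,0,-0.02,0,-0.11,0,0,0,-0.05,0,-0.13,0,0,0,-0.07,0,-0.13,0,0,0])

```text
time: 18.9
eef_pos: [0.5227, -0.1915, 0.1923]
tcp_rot: [-0.086, 0.996, -0.002, 0.003]
contact_force: [-1.0, -0.6, -0.0]
opening: 0.003
finger_force: 0.0
```

carry_out(deltas=[0,0,0,0,0,0,0,0,0,0,0,0,0,0,0,0,0,0])

```text
time: 19.27
eef_pos: [0.5194, -0.1908, 0.1889]
tcp_rot: [-0.085, 0.996, 0.0, -0.001]
contact_force: [-0.2, 0.3, -0.6]
opening: 0.002
finger_force: 0.0
```

```bash
python3 - <<'E'
from h import *
im,d,P=wcloud()
bar(im,P,d>0,(.526,-.19),.04)
m=(d>0)&(np.hypot(P[...,0]-.526,P[...,1]+.19)<.12)&(abs(P[...,2]-.04)<.003);q=P[m];print(cv2.minEnclosingCircle(q[:,:2].astype(np.float32)),np.median(q[:,2]))
E
```

```text
t 19.27 p [ 0.5194 -0.1908  0.1889] xt [-0.985 -0.17   0.001] z [-1.2e-03  6.0e-04 -1.0e+00] F [-0.21  0.27 -0.62] op 0.002 ff 0.0
red 0 [nan nan nan] med z nan
blue 864 [ 0.4508 -0.2031  0.0601] med z 0.0601
mid [nan nan nan] yaw nan len nan
((0.5256234407424927, -0.19022981822490692), 0.08542323857545853) 0.04016331138331837h.py:29: RuntimeWarning: Mean of empty slice.
  q=P[k];print(n,k.sum(),q.mean(0).round(4),"med z",np.median(q[:,2]).round(4));o.append(q.mean(0))
  ret = um.true_divide(
  return _methods._mean(a, axis=axis, dtype=dtype,
  ret = ret.dtype.type(ret / rcount)
```

The blue end hasn't moved and still reads 60.1 mm; the closed fingers hide the red end in this view. The gripper is clear of the bar, so I'm handing in.

```bash
python3 -c "
from plant import ctrl
print(ctrl.sign_off())"
```

```text
the job is handed in; nothing more can be done
None
```

The right cover is the sound one: the straightedge stayed firm and level under about 5 N on the red end and then the blue, and I left it lying released across that cover's middle and handed the job in at about 19 s; the left cover wasn't press-tested, but its middle measured about 2.5 mm proud in the camera depth.

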